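# Load the slide tray into the scanner and lock it

### The job

Load the wider of the two slide trays into the scanner: slide it, slides up and fin outside, into the bay until it is fully home against the stop, then throw the locking lever on the scanner all the way over, away from the bay's opening. Leave the tray in place and leave the narrow tray, the pump bottle and the tube rack where they stand.

Things in the scene. Friction and masses are not known exactly. Their poses are not given: they have to be found in the camera images.
- wide_tray: Tray to load: flat aluminium slab 160 long (x) x 84 wide (y) x 8 thick, three glass slides across its top. Origin: centre of its underside; x to its front end (enters the bay), z up. A grey upright fin across it, centred at x = -62: 10 thick (x), 50 wide (y), top 49 above the underside; pinch it from above, fingers closing along x. About 0.2 kg. Starts on the desk left or right of the scanner.
- narrow_tray: A similar tray that must stay where it is: 160 long, only 56 wide, 8 thick, two slides lying lengthwise; same fin, origin and axes. It starts on the other side of the scanner.
- scanner: White slide scanner, fixed: body 150 deep (x) x 240 wide x 75 high. Origin on the desk below the middle of its front face; x points into it, z up. Before the face (x -78 to 0) an aluminium ledge 126 wide, top 25 above the desk, level with the bay's floor. On it two dark guides, 12 high, 6 thick, 88 apart from x = -36 to the face, flaring to 98 apart at x = -75.
- bay_mouth (a point): Centre of the bay's floor at the front face, 25 above the desk, axes as the scanner's. The bay is a slot 88 wide, 12 high, 80 deep from the face to its stop. When the tray is home its origin lies on this point: half of it is inside and the fin stands 62 before the face.
- lock (a joint): Locking lever on the scanner's deck at scanner x = 55, y = -85 (right of the bay seen from the robot): a black stick 80 long on a small block. Angle in rad: 0 leans forward (towards scanner -x), 1.0 leans fully back (+x, locked). Stays where it is left; starts at 0 to 0.2.
- lock_tip (a point): Tip of the locking lever.
- pump_bottle: White pump bottle, 68 across, 170 high, standing on the desk; origin: centre of its underside. Leave it.
- tube_rack: White rack of capped tubes, 100 (x) x 160 (y) x 90 high, standing on the desk; origin: centre of its underside. Leave it.
There are look-alikes about, which are no part of the job. What is shaped like the wide_tray but green, orange or yellow is not meant.

How it is judged:
By the outcome, as a careful person would: the job done as asked, in the order asked, and still so for the second after the job is handed in, with the robot touching nothing.
It also fails if it takes over 54 s, if anything falls off the work surface, if the arm or the gripper's body presses on something with over 40 N, if the wrist force passes 120 N, or if a joint passes its speed limit or range.

### The arm

A 6-joint arm with a two-finger parallel gripper is mounted at the origin on the work surface. World frame = base frame: x ahead of the robot, y to its left, z up, the work surface at z = 0. Lengths are in m, angles in rad, forces in N, time in s.
With the tool pointing down it reaches from about 0.425 to 0.95 m from the base axis. Payload 3.5 kg.
Tool frame: the origin (TCP) lies midway between the tips of the shut fingers; the grasp point (between the pads) lies 19 mm behind it (pinch_z is the z of the grasp point in the tool frame, in m); z points along the fingers, y is the line along which they close (so a half turn about z gives the same grasp; the last joint's range is limited). The gripper opens to 85 mm and grips with 20 to 120 N. Pads are 22 mm wide; open, the fingers measure 114 mm over their backs; the gripper's body (76 mm by 85 mm) begins 54 mm behind the grasp point. The pads swing forward as they close: fully open they stand 13 mm farther back than shut.
Start: joints at [-1.309, 0.286, 1.577, -0, 1.279, -0.15], TCP at [0.27, -0.619, 0.21] pointing down, gripper open.
Joint ranges: [-2.77, 2.77], [-0.9, 2.22], [0.21, 2.48], [-1.53, 4.67], [0.24, 2.81], [-2.84, 2.84]. Speed limits (rad/s): [2.79, 2.79, 3.14, 3.14, 3.14, 3.14].

### API

Orientations are given as a rotation vector (axis times angle).
In Python, from workcell import state, grab_frame, camera_model, job_done, pinch_z gives the robot as it stands.
- The arm moves only by the shell command python3 -m handwheel 'ROWS' [OPENING]. ROWS is JSON, one flat list of numbers, 4 for each row, row after row: the shift along the tool's x, y, z as a fraction of full scale, then the turn about the tool's z as a fraction of full scale. A call has 1 to 20 rows; each row is the pose to reach, as a shift and turn from the pose commanded when the call began, along the tool's axes at that moment, turning the shorter way round; what a row does not reach only later rows make up. Full scale, the value 1, is 20 cm for a shift and 360 degrees for a turn. A row lasts 1/8 s, in which the tool goes at most 62.5 mm and 10.7 degrees, less where a joint would pass 70% of its speed; a pose out of reach is approached as far as the arm can. A call with a number of a shift or a turn outside -1 to 1 is refused whole. A call with a gripper value outside its range is refused whole. OPENING is the opening, from -1 (shut) to 1 (fully open), set as the call begins (- or left out, the last holds). The fingers move at their own pace and stop on an object; the grip force is fixed at half the most. Time passes only in rows, so rows that repeat a pose let the fingers close. It gives the time, the measured TCP pose, the force, the opening and the grip force at its end, in the units of the state.
- state(): the state, without advancing time (a new reading comes with each control period).
- grab_frame(name): name is "scene" or "top" or "wrist"; returns the picture (384x512x3 uint8, red, green, blue); there is no depth.
- camera_model(name): a dict with "mtx" (3x3 intrinsics, pixels), "xyz" and "rotation" of the camera in the world. Camera axes: x right, y up, looking along -z (the intrinsics and any distortion apply to the point x, -y, -z); pixel columns grow to the right and rows downward; lengths in m; the calibration is good to about 2 mm. A picture is of the moment at which its call begins: read the wrist's pose just before it. camera_model takes no time and is no camera call; for the wrist camera it gives the pose at the moment of the call.
- job_done(): hands the job in; it is judged then, once.
The state is a dict: "time_s": time; "joint_positions": joint angles; "qd": joint speeds; "joint_torque": joint torques, N m; "position": TCP position; "tcp_rot": TCP orientation; "contact_force": force on the tool from outside, world axes, zero at the start; "torque": the same for the moment, N m; "finger_gap": finger opening in m; "finger_force": force on a finger pad.
Only numpy, scipy, OpenCV 4.12 (cv2) and the standard library are available. Lean on these libraries where they do the work, as an engineer would, in place of code of your own. Each camera call takes 0.05 s, during which the arm holds its last target. There are 200 camera calls.

## Working session

There is one attempt and no reset: what is moved stays moved. The work goes in short steps, Python scripts to look and compute and a shell command to move; the robot and the scene stay as the last step left them, time stands still between calls to the robot, and variables do not carry over. Pictures are saved under pics/ and viewed, at most 10 in all, crops included, and the job is handed in when it is done.

```bash
mkdir -p pics; cat > h.py <<'E'
import numpy as np, cv2
from scipy.spatial.transform import Rotation as R
from workcell import *
E
python3 - <<'E'
from h import *
import json
s=state(); print(s, pinch_z if not callable(pinch_z) else pinch_z())
for n in ("scene","top"):
    m=camera_model(n); print(n,m)
    f=grab_frame(n); cv2.imwrite(f"pics/{n}0.png",f[:,:,::-1])
a=cv2.imread("pics/scene0.png");b=cv2.imread("pics/top0.png")
E
```

```text
{'time_s': 0.0, 'joint_positions': array([-1.30902340e+00,  2.87194590e-01,  1.57816821e+00, -1.86403281e-05,
        1.27862727e+00, -1.49977011e-01]), 'qd': array([-1.44146169e-04,  6.28157447e-04,  6.15974504e-04, -1.30661889e-03,
       -6.74479407e-04, -3.98143645e-05]), 'joint_torque': array([ 3.68892211e-05, -4.05980551e+01, -2.92623478e+01, -1.17128420e-04,
        5.86298236e-03, -3.18201423e-06]), 'position': array([ 0.26999512, -0.61787465,  0.20903273]), 'tcp_rot': array([-3.07290617e+00, -6.41735252e-01,  2.38197681e-04]), 'contact_force': array([-0.30178418,  0.28599367,  0.16837858]), 'torque': array([0.01632125, 0.06713292, 0.02424458]), 'finger_force': 0.0, 'finger_gap': 0.08517236174711543} -0.0187
scene {'mtx': array([[360.92016951,   0.        , 255.70196623],
       [  0.        , 360.92016951, 189.87994836],
       [  0.        ,   0.        ,   1.        ]]), 'xyz': array([ 1.09886644, -0.67618206,  1.02248713]), 'rotation': array([0.74004347, 0.30523061, 0.79562939])}
top {'mtx': array([[359.27563287,   0.        , 255.77764079],
       [  0.        , 359.27563287, 190.69241635],
       [  0.        ,   0.        ,   1.        ]]), 'xyz': array([ 0.32658155, -0.04383295,  1.38077538]), 'rotation': array([ 0.09319314, -0.11128008, -1.58649923])}
```

View pics/scene0.png

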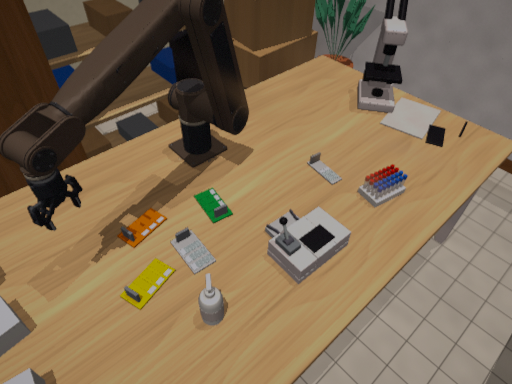

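View pics/top0.png

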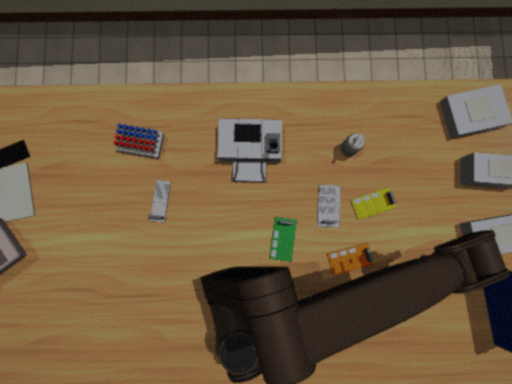

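Scene: the light-grey wide tray is at scene (193,250) / top (329,205), with its fin at the robot-side end. The narrow tray is at scene (322,168) / top (160,200), and the scanner at scene (308,243) / top (249,140), opening towards the robot.

Candidates by top pixel: wide grey (329,205), narrow grey (160,200), green (283,239), yellow (373,203), orange (350,258). I choose (329,205): it is grey, broad and has three slides across. Next is a close crop and a coarse measurement.

```bash
cat >> h.py <<'E'
def cast(m,uv,z):
    uv=np.atleast_2d(uv).astype(float);K=m["mtx"]
    d=np.c_[(uv[:,0]-K[0,2])/K[0,0],-(uv[:,1]-K[1,2])/K[1,1],-np.ones(len(uv))]
    d=R.from_rotvec(m["rotation"]).apply(d) if np.shape(m["rotation"])==(3,) else d@np.array(m["rotation"]).T
    return m["xyz"]+d*((z-m["xyz"][2])/d[:,2])[:,None]
def proj(m,p):
    q=R.from_rotvec(m["rotation"]).inv().apply(np.atleast_2d(p)-m["xyz"]);K=m["mtx"]
    return np.c_[K[0,2]+K[0,0]*q[:,0]/-q[:,2],K[1,2]+K[1,1]*q[:,1]/q[:,2]]
def tri(m1,u1,m2,u2):
    a,b=m1["xyz"],m2["xyz"];d=cast(m1,u1,0)[0]-a;e=cast(m2,u2,0)[0]-b
    s=np.linalg.lstsq(np.c_[d,-e],b-a,rcond=None)[0]
    p,q=a+s[0]*d,b+s[1]*e; return (p+q)/2,np.linalg.norm(p-q)
def gray(img,box,smax=60,vmin=90):
    x0,y0,x1,y1=box;h=cv2.cvtColor(img[y0:y1,x0:x1],cv2.COLOR_BGR2HSV)
    m=((h[...,1]<smax)&(h[...,2]>vmin)).astype(np.uint8)
    c=max(cv2.findContours(m,cv2.RETR_EXTERNAL,cv2.CHAIN_APPROX_NONE)[0],key=cv2.contourArea)+np.array([x0,y0])
    return c
E
python3 - <<'E'
from h import *
t=cv2.imread("pics/top0.png");s=cv2.imread("pics/scene0.png");mt=camera_model("top");ms=camera_model("scene")
for n,box,z in (("wide",(308,175,350,235),.008),("narrow",(145,175,180,228),.008),("scan",(205,110,295,166),.075),("ledge",(228,162,272,188),.025)):
    c=gray(t,box,80,70);p=cast(mt,c.reshape(-1,2),z)[:,:2].astype(np.float32)
    r=cv2.minAreaRect(p);print(n,cv2.minAreaRect(c),r,)
    print(np.round(cast(mt,cv2.boxPoints(cv2.minAreaRect(c)),z)[:,:2],3).tolist())
A=cv2.resize(t[105:235,205:360],None,fx=3.2,fy=3.2,interpolation=2)
B=cv2.resize(s[210:330,150:360],None,fx=3.0,fy=3,interpolation=2)
c=cv2.resize(s[225:280,165:220],(300,300),interpolation=2)
o=np.zeros((600,800,3),np.uint8)
A=cv2.resize(A,(400,335));o[:335,:400]=A;o[:300,410:710]=c
B=cv2.resize(B,(450,257));o[340:597,:450]=B
cv2.imwrite("pics/crop1.png",o)
E
```

```text
wide ((328.53192138671875, 205.7012939453125), (22.541975021362305, 42.04637908935547), 2.2906100749969482) ((0.4438159465789795, -0.33984071016311646), (0.08641552925109863, 0.1630769819021225), 84.8962631225586)
[[0.365, -0.29], [0.527, -0.303], [0.522, -0.39], [0.36, -0.376]]
narrow ((158.94593811035156, 200.82432556152344), (16.933094024658203, 42.41494369506836), 9.462322235107422) ((0.4739038646221161, 0.30983126163482666), (0.06462697684764862, 0.16175387799739838), 81.30660247802734)
[[0.399, 0.354], [0.56, 0.33], [0.548, 0.266], [0.388, 0.29]]
scan ((249.2467498779297, 138.13682556152344), (64.8625717163086, 40.250492095947266), 1.3639276027679443) ((0.6959728002548218, -0.040000155568122864), (0.24324606359004974, 0.15462881326675415), 87.66061401367188)
[[0.624, 0.083], [0.778, 0.079], [0.768, -0.165], [0.614, -0.157]]
ledge ((249.0, 171.5), (19.0, 34.0), 90.0) ((0.57822585105896, -0.0365566685795784), (0.13067427277565002, 0.07397531718015671), 89.04637145996094)
[[0.616, 0.028], [0.614, -0.103], [0.54, -0.101], [0.542, 0.029]]
```

View pics/crop1.png

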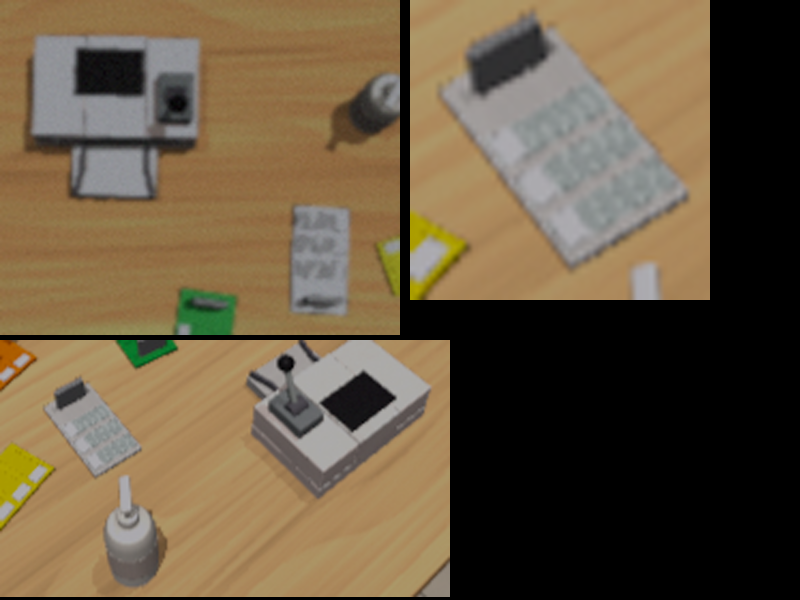

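The crop confirms it: a light-grey wide slab with three slides across and a grey fin at its robot-side end. The measured size of 163x86 fits 160x84. The ledge measures 131x74 and the scanner body 243x155, which also match. Now I'll work out the first move, to a point above the fin.

```bash
cat >> h.py <<'E'
def go(p,yaw_deg,base=None):
    "shift/turn fractions to put TCP at p with tool y at yaw_deg"
    s=state(); T=R.from_rotvec(s["tcp_rot"]); pos=s["position"] if base is None else np.array(base)
    d=T.inv().apply(np.array(p)-pos)
    y=T.as_matrix()[:,1];cur=np.degrees(np.arctan2(y[1],y[0])); t=-((yaw_deg-cur+180)%360-180)
    print("pos",pos.round(4),"tool y yaw",cur.round(2),"shift/0.2",(d/.2).round(4),"turn",round(t/360,4),"F",s["contact_force"].round(1),"t",s["time_s"])
E
python3 - <<'E'
from h import *
go([.382,-.334,.2],-5); w=camera_model("wrist"); s=state()
T=R.from_rotvec(s["tcp_rot"]); print(T.inv().apply(w["xyz"]-s["position"]),(T.inv()*R.from_rotvec(w["rotation"])).as_matrix().round(2).tolist(),w["mtx"][0,0])
E
```

```text
pos [ 0.27   -0.6179  0.2092] tool y yaw -66.4 shift/0.2 [ 1.0812 -1.0767  0.0485] turn -0.1706 F [-0.5 -0.1 -0.5] t 0.1
[ 0.0708444   0.00078739 -0.16332857] [[-0.0, 0.96, 0.28], [1.0, 0.0, 0.0], [0.0, 0.28, -0.96]] 324.2927880040501
```

```bash
python3 -m handwheel '[0.3,-0.3,0,-0.03, 0.6,-0.6,0,-0.06, 0.9,-0.9,0,-0.09, 0.9,-0.9,0,-0.12, 0.9,-0.9,0,-0.15, 0.9,-0.9,0,-0.17, 0.9,-0.9,0,-0.17, 0.9,-0.9,0,-0.17, 0.9,-0.9,0,-0.17]'
python3 - <<'E'
from h import *
import pickle
m=camera_model("wrist");f=grab_frame("wrist")[:,:,::-1];cv2.imwrite("pics/w1.png",f);pickle.dump(m,open("w1.pkl","wb"))
go([.382,-.334,.2],-5)
print(proj(m,[[.382,-.334,.049],[.444,-.34,.008]]))
E
```

```text
time_s: 1.23
position: [0.3629, -0.3817, 0.2102]
tcp_rot: [-2.321, -2.116, -0.0]
contact_force: [-0.6, 0.5, 0.3]
finger_gap: 0.0855
finger_force: 0.0
pos [ 0.3629 -0.3817  0.2103] tool y yaw -5.28 shift/0.2 [0.2464 0.073  0.0515] turn -0.0008 F [ 0.2  1.  -0.1] t 1.275
[[272.99983493 119.70074006]
 [328.07819573 117.54272536]]
```

View pics/w1.png

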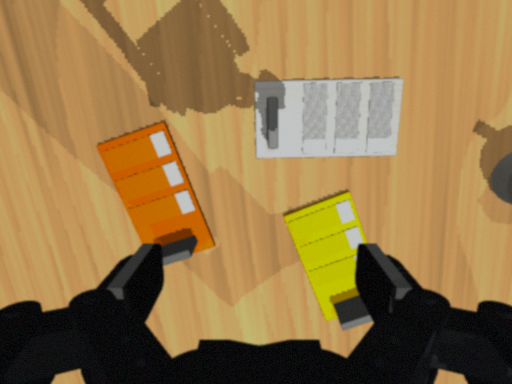

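The wrist view shows the tray at (255..402, 77..158) with the fin top at about (272,113), close to the prediction of (273,120). I'll move above the fin for the second view.

```bash
python3 -m handwheel '[0.2464,0.073,0.05,0, 0.2464,0.073,0.05,0, 0.2464,0.073,0.05,0, 0.2464,0.073,0.05,0]'
cat > meas.py <<'E'
from h import *
import pickle,sys
def tray(f,m,c0):
    "corners of the tray slab on z=.008 and fin-top pixel"
    h=cv2.cvtColor(f,cv2.COLOR_BGR2HSV);mk=((h[...,1]<70)).astype(np.uint8)
    mk=cv2.morphologyEx(mk,cv2.MORPH_OPEN,np.ones((3,3)))
    n,l=cv2.connectedComponents(mk);k=l[int(c0[1]),int(c0[0])]
    c=cv2.findContours((l==k).astype(np.uint8),cv2.RETR_EXTERNAL,cv2.CHAIN_APPROX_NONE)[0][0].reshape(-1,2)
    r=cv2.minAreaRect(cast(m,c,.008)[:,:2].astype(np.float32))
    return c,r
E
python3 - <<'E'
from meas import *
m=camera_model("wrist");f=grab_frame("wrist")[:,:,::-1].copy();cv2.imwrite("pics/w2.png",f);pickle.dump(m,open("w2.pkl","wb"))
go([.382,-.334,.2],-5)
for n in "12":
    m=pickle.load(open(f"w{n}.pkl","rb"));f=cv2.imread(f"pics/w{n}.png")
    c,r=tray(f,m,proj(m,[.495,-.345,.008])[0]); print(r,cv2.minAreaRect(c),proj(m,[[.382,-.334,.049]]))
o=cv2.resize(f,(768,576));cv2.imwrite("pics/w2v.png",o)
E
```

```text
time_s: 1.78
position: [0.382, -0.3348, 0.2009]
tcp_rot: [2.32, 2.116, -0.0]
contact_force: [0.3, 0.3, -0.7]
finger_gap: 0.0858
finger_force: 0.0
pos [ 0.382  -0.3348  0.2008] tool y yaw -5.27 shift/0.2 [ 0.0038 -0.0002  0.0042] turn -0.0008 F [0.  0.  0.3] t 1.825
((0.4425758719444275, -0.3415805399417877), (0.08378076553344727, 0.15958093106746674), 85.87770080566406) ((328.6705017089844, 117.8441162109375), (77.69903564453125, 148.3562469482422), 88.75463104248047) [[272.99983493 119.70074006]]
((0.4426512122154236, -0.34121885895729065), (0.08408529311418533, 0.15955016016960144), 85.76376342773438) ((314.3851013183594, 162.33819580078125), (74.23036193847656, 146.46099853515625), 89.01223754882812) [[257.91475462 170.02549505]]
```

View pics/w2v.png

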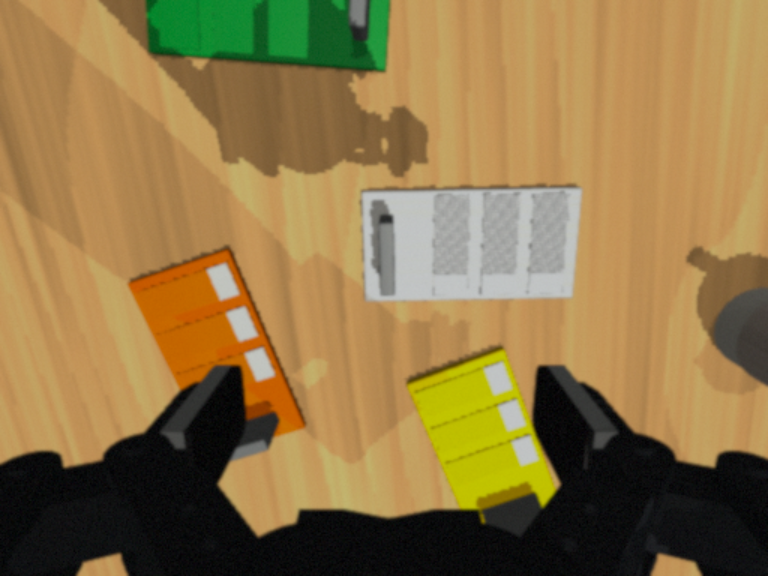

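```bash
python3 - <<'E'
from h import *
import pickle
a,b=(pickle.load(open(f"w{n}.pkl","rb")) for n in "12")
print("fin top corner",tri(a,[266.5,97],b,[254,144.5]))
c=np.array([.4426,-.3414]);u=np.array([np.cos(np.radians(-4.2)),np.sin(np.radians(-4.2))]);v=np.array([-u[1],u[0]])
fin=c-.062*u;print("expect",c-.067*u+.025*v,"fin",fin)
print(proj(b,np.r_[c-.067*u+.025*v,.049]))
go([*fin,.018],-4.2)
E
```

```text
fin top corner (array([ 0.37891719, -0.31236404,  0.01815033]), np.float64(0.0016270177426601536))
expect [ 0.37761088 -0.31156018] fin [ 0.3807665  -0.33685923]
[[251.28559549 147.97832117]]
pos [ 0.382  -0.3348  0.2008] tool y yaw -5.27 shift/0.2 [-0.0103 -0.0054  0.9142] turn -0.003 F [0.  0.  0.3] t 1.825
```

The hand-picked corner gave a doubtful height of 18 mm where 49 mm was expected. I'll redo it with a mask before descending.

```bash
python3 - <<'E'
from h import *
import pickle
o=[]
for n,(x0,y0,x1,y1) in (("1",(245,70,300,165)),("2",(230,115,285,210))):
    f=cv2.imread(f"pics/w{n}.png");o.append(cv2.resize(f[y0:y1,x0:x1],None,fx=6,fy=6,interpolation=0))
cv2.imwrite("pics/fin.png",np.hstack(o))
a,b=(pickle.load(open(f"w{n}.pkl","rb")) for n in "12")
c=np.array([.4426,-.3414]);u=np.array([np.cos(np.radians(-4.2)),np.sin(np.radians(-4.2))]);v=np.array([-u[1],u[0]])
for m,x,y in ((a,245,70),(b,230,115)):
  print([((proj(m,np.r_[c+i*u+j*v,z])-[x,y])*6).round().tolist()[0] for z in (.008,.049) for i in(-.067,-.057) for j in (.025,-.025)])
E
```

```text
[[125.0, 159.0], [128.0, 437.0], [180.0, 158.0], [182.0, 436.0], [129.0, 158.0], [133.0, 470.0], [192.0, 157.0], [193.0, 468.0]]
[[133.0, 164.0], [140.0, 429.0], [188.0, 163.0], [192.0, 428.0], [128.0, 198.0], [135.0, 492.0], [189.0, 197.0], [194.0, 491.0]]
```

View pics/fin.png

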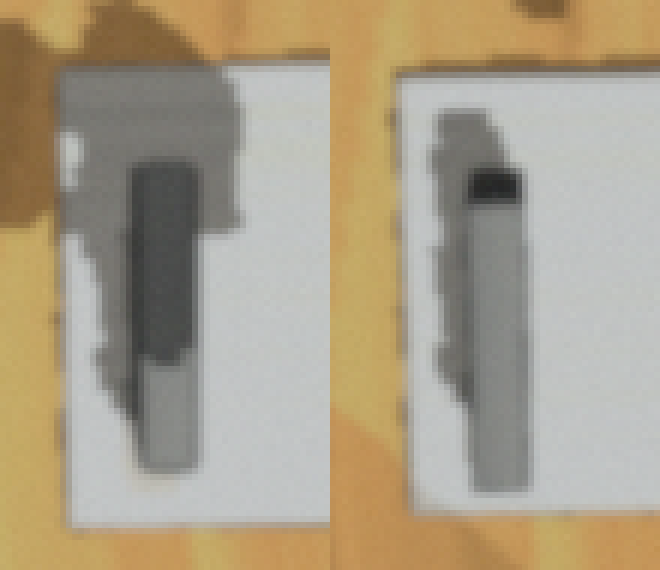

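The fin-top edges match the 49 mm prediction in both views to within 1 px, so the height is confirmed. Descend and grasp.

```bash
python3 -m handwheel '[-0.01,-0.003,0.2,-0.003, -0.01,-0.003,0.45,-0.003, -0.01,-0.003,0.65,-0.003, -0.01,-0.003,0.8,-0.003, -0.01,-0.003,0.87,-0.003, -0.01,-0.003,0.91,-0.003, -0.01,-0.003,0.91,-0.003, -0.01,-0.003,0.91,-0.003]'; python3 -m handwheel '[0,0,0,0, 0,0,0,0, 0,0,0,0, 0,0,0,0, 0,0,0,0, 0,0,0,0, 0,0,0,0, 0,0,0,0]' -1
```

```text
time_s: 2.82
position: [0.382, -0.3366, 0.0197]
tcp_rot: [2.298, 2.138, -0.0]
contact_force: [0.8, -0.5, -0.1]
finger_gap: 0.0851
finger_force: 0.0
time_s: 3.82
position: [0.3814, -0.3359, 0.0187]
tcp_rot: [2.3, 2.14, -0.0]
contact_force: [-0.4, 1.1, 3.5]
finger_gap: 0.008
finger_force: 61.5
```

Gripped, with 61 N and a gap of about 10 mm. Lift, then carry to a place from which the wrist camera sees the ledge and guides past the tray.

```bash
python3 -m handwheel '[0,0,-0.1,0, 0,0,-0.3,0, 0,0,-0.55,0, 0,0,-0.8,0, 0,0,-1,0, 0,0,-1,0, 0,0,-1,0]'
python3 - <<'E'
from h import *
go([.44,-.13,.25],-2)
E
```

```text
time_s: 4.7
position: [0.3804, -0.3346, 0.2157]
tcp_rot: [-2.297, -2.137, -0.0]
contact_force: [-0.1, 0.6, -3.7]
finger_gap: 0.008
finger_force: 60.7
pos [ 0.3804 -0.3346  0.2157] tool y yaw -4.12 shift/0.2 [ 1.0421  0.2233 -0.169 ] turn -0.0059 F [-0.1  0.6 -3.7] t 4.7
```

```bash
python3 -m handwheel '[0.15,0.03,-0.17,0, 0.4,0.1,-0.17,-0.006, 0.7,0.18,-0.17,-0.006, 0.9,0.22,-0.17,-0.006, 1,0.22,-0.17,-0.006, 1,0.22,-0.17,-0.006, 1,0.22,-0.17,-0.006, 1,0.22,-0.17,-0.006]'
python3 - <<'E'
from h import *
import pickle
m=camera_model("wrist");f=grab_frame("wrist")[:,:,::-1].copy();cv2.imwrite("pics/w3.png",f);pickle.dump(m,open("w3.pkl","wb"))
o=cv2.resize(f,(768,576),interpolation=2);cv2.imwrite("pics/w3v.png",o)
go([.44,-.13,.25],-2)
E
```

```text
time_s: 5.7
position: [0.4392, -0.1401, 0.2515]
tcp_rot: [-2.26, -2.18, 0.001]
contact_force: [0.5, -0.6, -3.7]
finger_gap: 0.008
finger_force: 60.7
pos [ 0.4393 -0.1402  0.2519] tool y yaw -2.05 shift/0.2 [0.0509 0.0015 0.0093] turn -0.0001 F [ 0.4  1.5 -1.8] t 5.75
```

View pics/w3v.png

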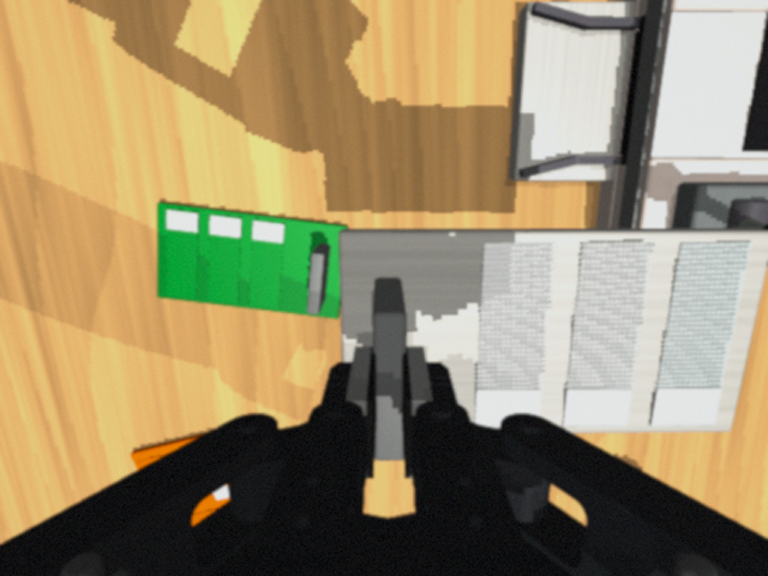

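The picture shows the ledge with its front edge at display u≈518, the guides at v≈25 and v≈160 (u 580-630), and the held tray level in the gripper. I'll take a second view from farther and measure the guides numerically.

```bash
python3 -m handwheel '[0.1,0,-0.2,0, 0.15,0,-0.25,0, 0.15,0,-0.25,0, 0.15,0,-0.25,0, 0.15,0,-0.25,0]'
python3 - <<'E'
from h import *
import pickle
m=camera_model("wrist");f=grab_frame("wrist")[:,:,::-1].copy();cv2.imwrite("pics/w4.png",f);pickle.dump(m,open("w4.pkl","wb"))
go([.44,-.11,.3],-2)
for n in "34":
    m=pickle.load(open(f"w{n}.pkl","rb"));g=cv2.cvtColor(cv2.imread(f"pics/w{n}.png"),cv2.COLOR_BGR2GRAY).astype(int)
    S=lambda x,y,z:np.array([.619+x,-.037-.035*x+y,z])
    print("view",n,"pred guides L,R",[proj(m,S(x,y,.037)).round(1).tolist()[0] for x in(-.03,-.008) for y in(.047,-.047)],"edge",proj(m,S(-.078,0,.025)).round(1))
    for x in (-.032,-.024,-.016):
        u=int(proj(m,S(x,0,.03))[0,0])
        for y in (.047,-.047):
            v=int(proj(m,S(x,y,.037))[0,1]); lo=max(0,v-14); print(u,lo,g[lo:v+15,u].tolist())
    u0=int(proj(m,S(-.078,0,.025))[0,0]);v0=int(proj(m,S(-.078,0,.025))[0,1]);print("edge",v0,u0-12,g[v0,u0-12:u0+13].tolist())
    u0=int(proj(m,S(0,0,.075))[0,0]);v0=int(proj(m,S(0,0.01,.075))[0,1]);print("face",v0,u0-20,g[v0,u0-20:u0+21].tolist())
E
```

```text
time_s: 6.38
position: [0.4401, -0.1096, 0.3009]
tcp_rot: [-2.258, -2.181, 0.002]
contact_force: [-0.0, -1.0, -2.7]
finger_gap: 0.0078
finger_force: 60.7
pos [ 0.4402 -0.1096  0.3011] tool y yaw -2.0 shift/0.2 [-0.0021 -0.0008  0.0056] turn 0.0 F [ 0.4 -0.1 -3.6] t 6.425
view 3 pred guides L,R [[396.4, 11.7], [389.7, 104.6], [417.5, 11.7], [409.3, 104.6]] edge [[345.8  61.2]]
388 0 [188, 200, 216, 223, 225, 225, 225, 225, 215, 171, 122, 101, 96, 98, 98, 90, 67, 45, 43, 89, 150, 185, 191, 199, 214, 221]
388 90 [228, 228, 228, 227, 227, 228, 228, 228, 228, 229, 228, 218, 177, 141, 119, 105, 102, 103, 113, 153, 197, 222, 228, 228, 229, 229, 229, 229, 227]
395 0 [187, 199, 216, 222, 225, 225, 225, 225, 224, 217, 174, 128, 102, 97, 98, 98, 94, 76, 56, 90, 162, 190, 195, 203, 215, 222]
395 90 [228, 229, 229, 228, 230, 229, 229, 229, 229, 228, 222, 184, 148, 135, 118, 104, 103, 100, 113, 151, 193, 209, 217, 224, 229, 229, 229, 229, 227]
403 0 [182, 194, 212, 220, 220, 223, 222, 221, 222, 214, 173, 125, 101, 98, 97, 96, 93, 76, 55, 95, 165, 193, 204, 218, 224, 225]
403 90 [224, 225, 225, 225
[... 1091 characters left out ...]
 99, 102, 106, 138, 188, 213, 222, 224, 224, 225, 224, 208, 149, 110]
384 36 [171, 164, 139, 132, 165, 204, 219, 221, 221, 221, 222, 212, 175, 137, 113, 99, 97, 97, 91, 92, 138, 180, 200, 217, 221, 222, 223, 222, 222]
384 114 [225, 224, 224, 224, 225, 224, 223, 224, 225, 223, 216, 172, 131, 100, 92, 99, 101, 105, 121, 157, 187, 210, 219, 220, 219, 217, 195, 139, 91]
edge 90 322 [122, 120, 119, 118, 118, 116, 114, 113, 110, 98, 84, 67, 65, 72, 96, 120, 136, 150, 190, 220, 224, 224, 225, 224, 224]
face 80 392 [129, 130, 121, 108, 99, 90, 76, 42, 14, 11, 26, 37, 41, 42, 42, 44, 44, 55, 78, 86, 79, 77, 100, 157, 205, 222, 224, 224, 224, 224, 224, 224, 224, 224, 225, 224, 224, 224, 224, 225, 224]
```

```bash
python3 - <<'E'
from h import *
import pickle
a,b=(pickle.load(open(f"w{n}.pkl","rb")) for n in "34")
for m,us,L,Rr in ((a,(395,403),(10.3,10.3),(109.3,109.4)),(b,(371,378,384),(48.1,48.4,48.4),(132.4,132.4,132.6))):
    for u,l,r in zip(us,L,Rr):
        p=cast(m,[u,l],.037)[0];q=cast(m,[u,r],.037)[0];print((p+q)[:2]/2,np.linalg.norm(p-q),"dir",np.degrees(np.arctan2(*(p-q)[:2]))*-1)
print("height L,R",tri(a,[398,10.3],b,[378,48.4]),tri(a,[396,109.3],b,[378,132.4]))
print("face",cast(a,[442,44],.075),cast(b,[415,80],.075),"ledge edge",cast(a,[347.5,61],.025),cast(b,[339.3,90],.025))
# scanner yaw: body front-top edge from rows in view a,b
for n,m,z,rows,u0,u1 in (("3",a,.075,range(2,100,6),425,460),("4",b,.075,range(20,130,6),402,432),("3",a,.025,range(5,115,6),336,360)):
    g=cv2.GaussianBlur(cv2.cvtColor(cv2.imread(f"pics/w{n}.png"),cv2.COLOR_BGR2GRAY),(3,3),0).astype(int);P=[]
    for v in rows:
        d=np.diff(g[v,u0:u1]);k=int(np.argmax(d));w=np.clip(d[max(0,k-2):k+3],0,None);P.append([u0+max(0,k-2)+.5+(w*np.arange(len(w))).sum()/w.sum(),v])
    p=cast(m,P,z)[:,:2];l=cv2.fitLine(p.astype(np.float32),cv2.DIST_HUBER,0,.001,.001).ravel()
    yaw=-np.degrees(np.arctan(l[0]/l[1]));print(n,z,"x at y=-.037",l[2]+l[0]/l[1]*(-.037-l[3]),"yaw",yaw,"res",np.round((p-l[2:])@[l[1],-l[0]]*1e3,1))
# held tray near edge, TCP-relative
E
```

```text
[ 0.59140979 -0.03790402] 0.10103428923382975 dir 4.491630525189292
[ 0.6000976 -0.0382742] 0.10121855190808736 dir 4.873228501580398
[ 0.58381429 -0.03707314] 0.10183290001387972 dir 3.3838195602435666
[ 0.59261972 -0.03755208] 0.10154456544346659 dir 3.718654321901918
[ 0.60016667 -0.03794681] 0.10184931941650484 dir 4.005304269815001
height L,R (array([0.59063933, 0.01304578, 0.03511216]), np.float64(0.001429141178737639)) (array([ 0.59502925, -0.08802018,  0.04008139]), np.float64(0.00048657344116412847))
face [[ 0.62049095 -0.02682899  0.075     ]] [[ 0.6205159  -0.02639115  0.075     ]] ledge edge [[ 0.54286993 -0.03416156  0.025     ]] [[ 0.54670657 -0.03345562  0.025     ]]
3 0.075 x at y=-.037 0.62009525 yaw -2.2247334 res [-0.   0.1  0.1  0.  -0.  -0.  -0.1 -0.2  0.   0.1  0.  -0.  -0.  -0.1
  0.  -0.1  0.1]
4 0.075 x at y=-.037 0.6201175 yaw -2.3716235 res [ 0.  -0.   0.   0.1  0.1  0.  -0.2 -0.   0.  -0.2 -0.2 -0.3  0.1 -0.1
 -0.2  0.1  0.2 -0.1  0.2]
3 0.025 x at y=-.037 0.5475155 yaw 5.8082733 res [-3.  -2.2 -1.6 -0.7  0.1  0.8  1.7  2.5  3.5  4.3  5.3  6.1 -3.8 -3.4
 -2.8 -0.5 -0.  11.6 -4.3]
```

```bash
python3 - <<'E'
from h import *
import pickle
for n,tcp in (("3",[.4393,-.1402,.2519]),("4",[.4402,-.1096,.3011])):
    m=pickle.load(open(f"w{n}.pkl","rb"));f=cv2.imread(f"pics/w{n}.png");z=tcp[2]-.0107;yaw=np.radians(-2.03)
    u=np.array([np.cos(yaw),np.sin(yaw)]);v=np.array([-u[1],u[0]]);P=[]
    g=cv2.GaussianBlur(f,(3,3),0).astype(int);sat=g.max(2)-g.min(2)
    for x in np.arange(-.01,.075,.006):   # +y edge
        px=proj(m,np.r_[np.array(tcp[:2])+x*u+.042*v,z])[0];c=int(round(px[0]));r0=int(px[1])-8
        d=-np.diff(sat[r0:r0+17,c]);k=np.argmax(d);w=np.clip(d[max(0,k-2):k+3],0,None);P.append([c,r0+max(0,k-2)+.5+(w*np.arange(len(w))).sum()/w.sum()])
    p=cast(m,P,z)[:,:2]-tcp[:2];q=np.c_[p@u,p@v];k=np.polyfit(q[:,0],q[:,1],1);print("edge y at fin",k[1],"yaw rel",np.degrees(k[0]),(q[:,1]-np.polyval(k,q[:,0])).round(4))
    P=[]
    for y in np.arange(.0,.04,.005):    # rear edge
        px=proj(m,np.r_[np.array(tcp[:2])-.018*u+y*v,z])[0];r=int(round(px[1]));c0=int(px[0])-8
        d=-np.diff(sat[r,c0:c0+17]);k=np.argmax(d);P.append([c0+k+.5,r])
    p=cast(m,P,z)[:,:2]-tcp[:2];print("rear x",(p@u).round(4))
E
```

```text
edge y at fin 0.041480436707055875 yaw rel 0.14554430358908943 [ 0.0001  0.      0.      0.     -0.     -0.     -0.     -0.     -0.0001
 -0.0001 -0.0001  0.     -0.     -0.      0.0002]
rear x [-0.0177 -0.0175 -0.0185 -0.0172 -0.0171 -0.0175 -0.0174 -0.0172]
edge y at fin 0.041627473930698926 yaw rel -0.43428239399205343 [-0.0002 -0.0002 -0.0001 -0.0001 -0.      0.      0.0001  0.0001  0.0002
  0.0002  0.0004  0.0004  0.0005  0.0009 -0.0022]
rear x [-0.0172 -0.0176 -0.0175 -0.0173 -0.0172 -0.0171 -0.0175 -0.0173]
```

Everything agrees: the scanner origin is about (0.620,-0.039) with yaw -2.3°, the guide tops stand at about 37 mm, and the tray sits centred in the grip. Now move to a point above the guide flare.

```bash
python3 - <<'E'
from h import *
go([.4302,-.0308,.10],-2.3)
E
```

```text
pos [ 0.4402 -0.1096  0.3011] tool y yaw -2.0 shift/0.2 [ 0.3912 -0.0615  1.006 ] turn 0.0008 F [ 0.4 -0.1 -3.6] t 6.425
```

```bash
python3 -m handwheel '[0.2,-0.03,0.2,0.001, 0.391,-0.0615,0.4,0.001, 0.391,-0.0615,0.65,0.001, 0.391,-0.0615,0.85,0.001, 0.391,-0.0615,1,0.001, 0.391,-0.0615,1,0.001, 0.391,-0.0615,1,0.001, 0.391,-0.0615,1,0.001]'
python3 - <<'E'
from h import *
go([.4302,-.0308,.046],-2.3)
E
```

```text
time_s: 7.42
position: [0.4325, -0.0314, 0.1044]
tcp_rot: [2.264, 2.173, 0.003]
contact_force: [0.5, 0.1, -1.4]
finger_gap: 0.0079
finger_force: 60.8
pos [ 0.4325 -0.0314  0.1044] tool y yaw -2.33 shift/0.2 [ 0.0027 -0.0127  0.2918] turn -0.0001 F [ 0.5  0.1 -1.4] t 7.425
```

```bash
python3 -m handwheel '[0.003,0,0.05,0, 0.003,0,0.12,0, 0.003,0,0.19,0, 0.003,0,0.24,0, 0.003,0,0.26,0, 0.003,0,0.275,0, 0.003,0,0.285,0, 0.003,0,0.285,0, 0.003,0,0.285,0]'
python3 - <<'E'
from h import *
O=np.array([.620,-.0389]);u=np.array([.9992,-.0401]);v=np.array([.0401,.9992]);d=state()["position"][:2]-O;print("scanner frame",d@u,d@v)
for x in (-.13,-.066,-.062): go([*(O+x*u+.0005*v),.0455],-2.3)
E
```

```text
time_s: 8.55
position: [0.4313, -0.0303, 0.0457]
tcp_rot: [2.266, 2.176, 0.0]
contact_force: [-0.8, -0.5, -2.3]
finger_gap: 0.0082
finger_force: 60.8
scanner frame -0.18889762877526536 0.0009847500140599652
pos [ 0.4313 -0.0303  0.0457] tool y yaw -2.33 shift/0.2 [-0.0023  0.2945  0.0013] turn -0.0001 F [-0.8 -0.5 -2.3] t 8.55
pos [ 0.4313 -0.0303  0.0457] tool y yaw -2.33 shift/0.2 [-0.0021  0.6145  0.0015] turn -0.0001 F [-0.8 -0.5 -2.3] t 8.55
pos [ 0.4313 -0.0303  0.0457] tool y yaw -2.33 shift/0.2 [-0.0021  0.6345  0.0015] turn -0.0001 F [-0.8 -0.5 -2.3] t 8.55
```

```bash
python3 -m handwheel '[-0.002,0.03,0,0, -0.002,0.06,0,0, -0.002,0.1,0,0, -0.002,0.14,0,0, -0.002,0.18,0,0, -0.002,0.22,0,0, -0.002,0.26,0,0, -0.002,0.295,0,0, -0.002,0.295,0,0]'
python3 - <<'E'
from h import *
m=camera_model("wrist");f=grab_frame("wrist")[:,:,::-1].copy();cv2.imwrite("pics/w5.png",f);cv2.imwrite("pics/w5v.png",cv2.resize(f,(768,576)))
O=np.array([.620,-.0389]);u=np.array([.9992,-.0401]);v=np.array([.0401,.9992]);d=state()["position"][:2]-O;print("scanner frame",d@u,d@v)
go([*(O-.062*u+.0005*v),.0455],-2.3)
E
```

```text
time_s: 9.68
position: [0.4906, -0.0331, 0.0455]
tcp_rot: [2.266, 2.176, 0.0]
contact_force: [0.1, -0.2, -3.1]
finger_gap: 0.0078
finger_force: 60.8
scanner frame -0.1299806073558306 0.0006543995990469036
pos [ 0.4902 -0.033   0.0454] tool y yaw -2.32 shift/0.2 [-0.0007  0.3399 -0.0006] turn -0.0 F [-0.2  0.7 -2.8] t 9.725
```

View pics/w5v.png

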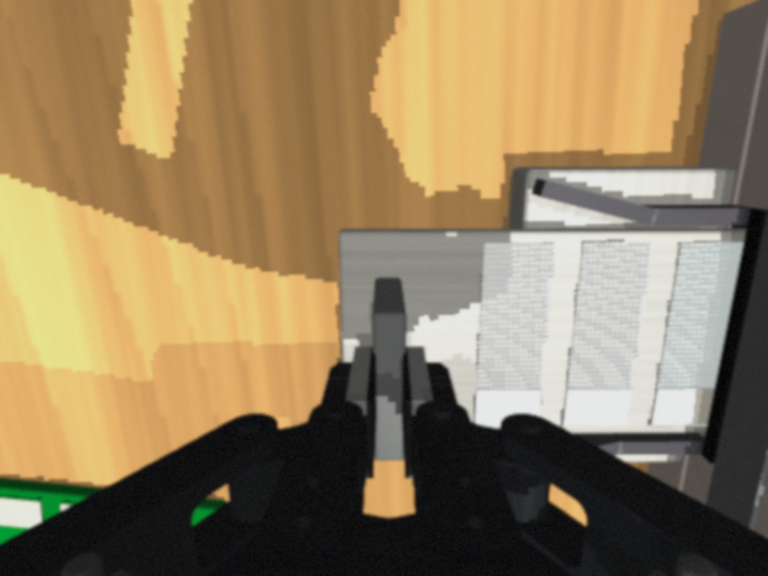

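The tray lies between both guides (v≈215 and 440), its front at the bay mouth (u≈740), with no contact force. Slide on.

```bash
python3 -m handwheel '[-0.001,0.03,0,0, -0.001,0.06,0,0, -0.001,0.1,0,0, -0.001,0.14,0,0, -0.001,0.18,0,0, -0.001,0.22,0,0, -0.001,0.25,0,0, -0.001,0.28,0,0, -0.001,0.3,0,0, -0.001,0.31,0,0, -0.001,0.31,0,0]'; python3 -m handwheel '[0,0.01,0,0, 0,0.015,0,0, 0,0.02,0,0, 0,0.025,0,0, 0,0.03,0,0, 0,0.03,0,0]'
```

```text
time_s: 11.1
position: [0.552, -0.0358, 0.0454]
tcp_rot: [2.266, 2.176, 0.0]
contact_force: [0.1, -0.5, -2.5]
finger_gap: 0.0081
finger_force: 60.8
time_s: 11.85
position: [0.558, -0.036, 0.0454]
tcp_rot: [-2.266, -2.176, 0.0]
contact_force: [-0.1, -0.1, -2.0]
finger_gap: 0.0078
finger_force: 60.8
```

```bash
python3 -m handwheel '[0,0.0025,0,0, 0,0.005,0,0, 0,0.0075,0,0, 0,0.01,0,0, 0,0.01,0,0]'
```

```text
time_s: 12.48
position: [0.5578, -0.0361, 0.0447]
tcp_rot: [-2.263, -2.174, 0.006]
contact_force: [-6.6, -1.5, 0.6]
finger_gap: 0.0077
finger_force: 61.1
```

The force rises exactly at the predicted home position. Settle it onto the floor, press a little more, then release.

```bash
python3 -m handwheel '[0,0.005,0.005,0, 0,0.01,0.0075,0, 0,0.015,0.01,0, 0,0.015,0.01,0]'; python3 -m handwheel '[0,0,0,0, 0,0,0,0, 0,0,0,0]' -0.2
```

```text
time_s: 12.98
position: [0.5574, -0.0361, 0.0436]
tcp_rot: [-2.256, -2.17, 0.017]
contact_force: [-18.9, -1.7, 12.0]
finger_gap: 0.008
finger_force: 62.6
time_s: 13.35
position: [0.5641, -0.0363, 0.0441]
tcp_rot: [2.265, 2.174, 0.003]
contact_force: [0.2, -0.6, 0.3]
finger_gap: 0.0341
finger_force: 0.0
```

```bash
python3 -m handwheel '[0,-0.015,0,0, 0,-0.015,-0.1,0, 0,-0.015,-0.3,0, 0,-0.015,-0.6,0, 0,-0.015,-0.9,0, 0,-0.015,-1,0, 0,-0.015,-1,0, 0,-0.015,-1,0]' - 
python3 - <<'E'
from h import *
go([.56,-.10,.33],-2.3)
E
```

```text
time_s: 14.35
position: [0.5586, -0.0357, 0.2404]
tcp_rot: [-2.263, -2.173, 0.004]
contact_force: [-0.9, -0.1, -0.7]
finger_gap: 0.0343
finger_force: 0.0
pos [ 0.5586 -0.0357  0.2404] tool y yaw -2.33 shift/0.2 [-0.3203  0.0181 -0.4485] turn -0.0001 F [-0.9 -0.1 -0.7] t 14.35
```

```bash
python3 -m handwheel '[-0.1,0.018,-0.25,0, -0.32,0.018,-0.45,0, -0.32,0.018,-0.45,0, -0.32,0.018,-0.45,0, -0.32,0.018,-0.45,0]' -1
python3 - <<'E'
from h import *
import pickle
m=camera_model("wrist");f=grab_frame("wrist")[:,:,::-1].copy();cv2.imwrite("pics/w6.png",f);pickle.dump(m,open("w6.pkl","wb"))
cv2.imwrite("pics/s6.png",grab_frame("scene")[:,:,::-1]);cv2.imwrite("pics/t6.png",grab_frame("top")[:,:,::-1])
s=cv2.imread("pics/s6.png")
o=np.zeros((420,800,3),np.uint8);o[:384,:512]=f;o[:288,520:800]=cv2.resize(s[185:257,260:330],(280,288),interpolation=2)
cv2.imwrite("pics/w6v.png",o)
O=np.array([.620,-.0389]);u=np.array([.9992,-.0401]);v=np.array([.0401,.9992])
b=np.r_[O+.055*u-.085*v,.095];print("pivot",b,proj(m,b))
# tray check: rear edge and +y edge
c=O-.08*u;print("rear corners pred",proj(m,[np.r_[c+.042*v,.033],np.r_[c-.042*v,.033]]))
go(b,-2.3)
E
```

```text
time_s: 14.98
position: [0.56, -0.099, 0.3301]
tcp_rot: [-2.261, -2.173, 0.003]
contact_force: [-0.8, 0.2, -0.1]
finger_gap: -0.0001
finger_force: 0.0
pivot [ 0.6715475 -0.1260375  0.095    ] [[348.79033282 174.56468445]]
rear corners pred [[242.79270451  71.31636792]
 [243.60072377 134.71412739]]
pos [ 0.5605 -0.0993  0.3318] tool y yaw -2.26 shift/0.2 [-0.1127  0.563   1.1826] turn 0.0001 F [ 0.4 -0.9 -0.2] t 15.125
```

View pics/w6v.png

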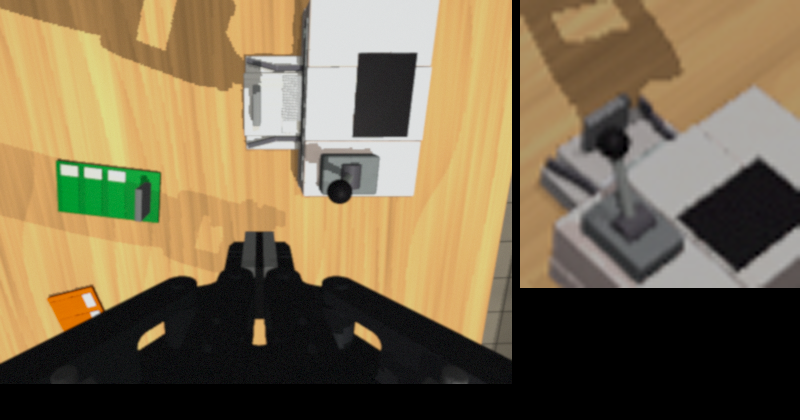

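The tray's rear edge is at u≈244 (predicted 243), so it is home. The lever knob is at wrist (340,191) and scene about (283,221). Triangulate it.

```bash
python3 - <<'E'
from h import *
import pickle
def dark(f,c,r,t=45):
    x,y=c;m=(f[y-r:y+r,x-r:x+r].max(2)<t).astype(np.uint8);n,l,st,ce=cv2.connectedComponentsWithStats(m);k=1+np.argmax(st[1:,4]);print("area",st[k]);return ce[k]+[x-r,y-r]
w=pickle.load(open("w6.pkl","rb"));s=camera_model("scene");t=camera_model("top")
a=dark(cv2.imread("pics/w6.png"),(340,191),17);b=dark(cv2.imread("pics/s6.png"),(283,221),9,60);print(a,b)
p,e=tri(w,a,s,b);print(p,e)
O=np.array([.620,-.0389]);u=np.array([.9992,-.0401]);v=np.array([.0401,.9992]);print("scanner",(p[:2]-O)@u,(p[:2]-O)@v)
E
```

```text
area [  5   5  23  24 416]
area [ 2  0 11 13 90]
[339.27644231 190.80048077] [281.98888889 218.42222222]
[ 0.63946736 -0.12356948  0.17731919] 0.0027101560595708314
scanner 0.022847033076878225 -0.08382109848752647
```

```bash
python3 - <<'E'
from h import *
import pickle
w=pickle.load(open("w6.pkl","rb"));s=camera_model("scene");print(tri(w,[339.3,190.8],s,[283.3,220.8]))
go([.5847,-.1216,.155],-2.3)
E
```

```text
(array([ 0.64305594, -0.1241468 ,  0.1701422 ]), np.float64(0.002085761006911468))
pos [ 0.5605 -0.0993  0.3318] tool y yaw -2.26 shift/0.2 [-0.1074  0.1275  0.8837] turn 0.0001 F [ 0.4 -0.9 -0.2] t 15.125
```

```bash
python3 -m handwheel '[-0.107,0.1275,0.2,0, -0.107,0.1275,0.5,0, -0.107,0.1275,0.75,0, -0.107,0.1275,0.9,0, -0.107,0.1275,0.9,0, -0.107,0.1275,0.9,0]'; python3 -m handwheel '[0,0.05,0,0, 0,0.1,0,0, 0,0.15,0,0, 0,0.19,0,0, 0,0.23,0,0, 0,0.27,0,0, 0,0.31,0,0, 0,0.35,0,0, 0,0.35,0,0]'
```

```text
time_s: 15.88
position: [0.5865, -0.1227, 0.1551]
tcp_rot: [2.264, 2.175, 0.002]
contact_force: [-0.4, -0.5, -0.2]
finger_gap: 0.0003
finger_force: 0.0
time_s: 17.0
position: [0.6587, -0.1264, 0.1579]
tcp_rot: [2.261, 2.171, 0.006]
contact_force: [-1.4, 0.9, 9.0]
finger_gap: -0.0003
finger_force: 3.1
```

```bash
python3 - <<'E'
from h import *
import pickle
s=camera_model("scene");f=grab_frame("scene")[:,:,::-1].copy();w=camera_model("wrist");g=grab_frame("wrist")[:,:,::-1].copy();cv2.imwrite("pics/s7.png",f);cv2.imwrite("pics/w7.png",g);pickle.dump(w,open("w7.pkl","wb"))
O=np.array([.620,-.0389]);u=np.array([.9992,-.0401]);v=np.array([.0401,.9992])
for a in (-.4,-.2,0,.2,.4): 
    p=np.r_[O+(.055+.08*np.sin(a))*u-.085*v,.098+.08*np.cos(a)];print(a,proj(s,p)[0],proj(w,p)[0])
print(state()["contact_force"])
o=np.zeros((600,800,3),np.uint8);o[:384,:512]=g;o[:400,520:800]=cv2.resize(f[175:275,250:320],(280,400),interpolation=2);cv2.imwrite("pics/v7.png",o[:400])
E
```

```text
-0.4 [282.23818232 220.04358821] [221.2021344  241.10942487]
-0.2 [285.78544108 222.05436509] [251.56367986 245.15100159]
0 [289.46359099 224.89432702] [284.49491503 246.49919508]
0.2 [293.10647201 228.45422971] [316.86076449 244.94955688]
0.4 [296.54241392 232.58141062] [345.61867314 240.73376517]
[-0.95537984  0.66286706  3.0690127 ]
```

View pics/v7.png

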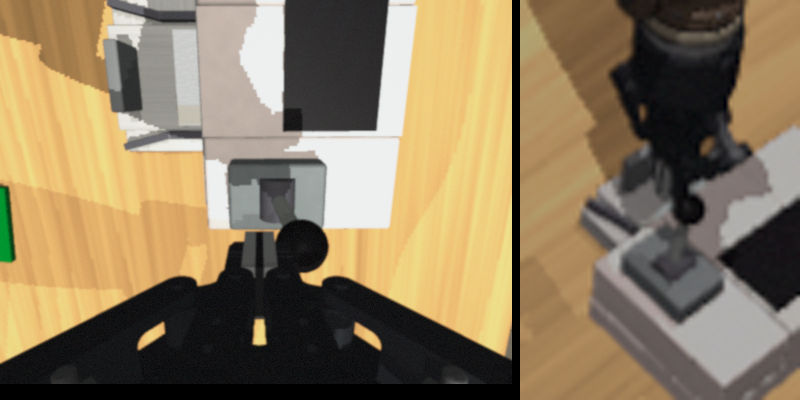

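The knob is at wrist (302,246) ahead of the closed fingers, just past vertical, so the push is working. Continue slowly to the stop.

```bash
python3 -m handwheel '[0,0.02,0,0, 0,0.04,0,0, 0,0.06,0,0, 0,0.08,0,0, 0,0.1,0,0, 0,0.11,0,0, 0,0.11,0,0]'; python3 -m handwheel '[0,0.01,0,0, 0,0.02,0,0, 0,0.03,0,0, 0,0.03,0,0]'
cat > knob.py <<'E'
from h import *
O=np.array([.620,-.0389]);u=np.array([.9992,-.0401]);v=np.array([.0401,.9992])
w=camera_model("wrist");g=grab_frame("wrist")[:,:,::-1].copy();q=np.array([proj(w,np.r_[O+(.055+.08*np.sin(a))*u-.085*v,.098+.08*np.cos(a)])[0] for a in np.arange(-.6,1,.1)])
m=(g.max(2)<40).astype(np.uint8);m=cv2.morphologyEx(m,cv2.MORPH_OPEN,cv2.getStructuringElement(2,(31,31)))
print("pred",[(round(a,1),b.round().tolist()) for a,b in zip(np.arange(-.6,1,.1),q)][8:])
C=cv2.HoughCircles(cv2.medianBlur(cv2.cvtColor(g,cv2.COLOR_BGR2GRAY),5),cv2.HOUGH_GRADIENT,1,20,param1=100,param2=14,minRadius=8,maxRadius=32);print(C[0][:6].round() if C is not None else None)
E
python3 knob.py
```

```text
time_s: 17.98
position: [0.6777, -0.1263, 0.1534]
tcp_rot: [2.266, 2.176, 0.0]
contact_force: [-0.1, -0.1, 0.3]
finger_gap: -0.0
finger_force: 0.0
time_s: 18.48
position: [0.6837, -0.1266, 0.1535]
tcp_rot: [2.266, 2.176, 0.0]
contact_force: [-0.3, 0.1, -1.0]
finger_gap: 0.0002
finger_force: 0.1
pred [(np.float64(0.2), [265.0, 250.0]), (np.float64(0.3), [281.0, 248.0]), (np.float64(0.4), [296.0, 246.0]), (np.float64(0.5), [309.0, 243.0]), (np.float64(0.6), [321.0, 239.0]), (np.float64(0.7), [332.0, 235.0]), (np.float64(0.8), [340.0, 231.0]), (np.float64(0.9), [347.0, 227.0])]
[[298. 246.  26.]
 [132.  48.  31.]
 [252. 254.  25.]
 [360. 350.  22.]
 [ 58.  52.  21.]
 [240. 210.  16.]]
```

```bash
python3 -m handwheel '[0,0.01,0,0, 0,0.02,0,0, 0,0.03,0,0, 0,0.04,0,0, 0,0.04,0,0]'; python3 knob.py;  python3 -m handwheel '[0,0.01,0,0, 0,0.02,0,0, 0,0.02,0,0]'
```

```text
time_s: 19.15
position: [0.6917, -0.1269, 0.1534]
tcp_rot: [2.266, 2.176, 0.0]
contact_force: [-0.2, -0.5, 0.4]
finger_gap: 0.0001
finger_force: 0.1
pred [(np.float64(0.2), [248.0, 250.0]), (np.float64(0.3), [264.0, 248.0]), (np.float64(0.4), [279.0, 246.0]), (np.float64(0.5), [293.0, 243.0]), (np.float64(0.6), [306.0, 239.0]), (np.float64(0.7), [317.0, 235.0]), (np.float64(0.8), [326.0, 231.0]), (np.float64(0.9), [333.0, 227.0])]
[[292. 244.  27.]
 [356. 352.  25.]
 [266. 180.  21.]
 [252. 258.  12.]
 [310. 274.  10.]]
time_s: 19.58
position: [0.6934, -0.127, 0.1531]
tcp_rot: [-2.262, -2.173, 0.007]
contact_force: [-7.2, 0.0, 2.0]
finger_gap: -0.0003
finger_force: 3.6
```

The lever meets its stop at a lean of about 0.5, as expected. One firmer press, then back off and up.

```bash
python3 -m handwheel '[0,0.01,0,0, 0,0.02,0,0, 0,0.02,0,0]'; python3 -m handwheel '[0,-0.03,0,0, 0,-0.1,0,0, 0,-0.2,0,0, 0,-0.25,0,0, 0,-0.25,-0.3,0, 0,-0.25,-0.6,0, 0,-0.25,-0.9,0, 0,-0.25,-0.9,0, 0,-0.25,-0.9,0]'
python3 - <<'E'
from h import *
O=np.array([.620,-.0389]);u=np.array([.9992,-.0401]);v=np.array([.0401,.9992])
w=camera_model("wrist");g=grab_frame("wrist")[:,:,::-1].copy();cv2.imwrite("pics/w8.png",g);s=camera_model("scene");f=grab_frame("scene")[:,:,::-1];cv2.imwrite("pics/s8.png",f)
P=lambda x,y,z:np.r_[O+x*u+y*v,z]
print("knob pred",[proj(w,P(.055+.08*np.sin(a),-.085,.098+.08*np.cos(a)))[0].round(1) for a in(.4,.5,.6)])
m=(g.max(2)<40).astype(np.uint8);n,l,st,ce=cv2.connectedComponentsWithStats(m);print([(st[i].tolist(),ce[i].round(1).tolist()) for i in range(1,n) if st[i,4]>150])
hs=g.max(2).astype(int)-g.min(2)
gb=cv2.GaussianBlur(g,(3,3),0).astype(int);sat=gb.max(2)-gb.min(2)
for y in (.03,.015,-.015,-.03):
    px=proj(w,P(-.08,y,.033))[0];r=int(round(px[1]));c=int(px[0])-8;d=-np.diff(sat[r,c:c+17]);e=cast(w,[c+np.argmax(d)+.5,r],.033)[0][:2]-O;print("rear edge x",e@u,"y",e@v)
E
```

```text
time_s: 19.95
position: [0.6939, -0.127, 0.1528]
tcp_rot: [-2.256, -2.168, 0.017]
contact_force: [-16.0, 0.2, 7.0]
finger_gap: -0.0002
finger_force: 8.5
time_s: 21.08
position: [0.6496, -0.1252, 0.3332]
tcp_rot: [2.266, 2.176, 0.001]
contact_force: [0.6, 0.2, -1.1]
finger_gap: 0.0002
finger_force: 0.0
knob pred [array([309.9, 168.8]), array([316.4, 168.1]), array([322.3, 167.2])]
[([305, 157, 24, 22, 372], [316.6, 167.8]), ([0, 233, 512, 151, 39501], [257.7, 336.8])]
rear edge x -0.08014789701298987 y 0.02966565673087005
rear edge x -0.07990765476155681 y 0.014530550785581173
rear edge x -0.0793194998450868 y -0.01530596504891801
rear edge x -0.07897003441386131 y -0.029974632235424042
```

```bash
python3 -c "
from workcell import *
print(job_done())"
```

```text
the job is handed in; nothing more can be done
None
```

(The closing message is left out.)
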